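Fish dropped battery modules out of the charger gap and contact-check them

ROBOT

A 6-joint arm with a two-finger parallel gripper is mounted at the origin on the work surface. World frame = base frame: x ahead of the robot, y to its left, z up, the work surface at z = 0. Lengths are in m, angles in degrees, forces in N, time in s.
With the tool pointing down it reaches from about 0.275 to 0.725 m from the base axis. Payload 15.9 kg.
Tool frame: the origin (TCP) lies at the centre of the arm's flange, where the gripper is bolted on; the fingertips stand 173 mm ahead of it and the grasp point (between the pads) lies env.tcp_to_grasp ahead of it (env.tcp_to_grasp is the distance from the TCP to the grasp point, in m); z points along the fingers, y is the line along which they close (so a half turn about z gives the same grasp; the last joint's range is limited). The gripper opens to 85 mm and grips with 20 to 120 N. Pads are 22 mm wide; open, the fingers measure 114 mm over their backs; the gripper's body (76 mm by 85 mm) begins 54 mm behind the grasp point. The pads swing forward as they close: fully open they stand 13 mm farther back than shut.
Start: joints at [72.422, 12.198, -1.971, 75.831, 0, 90], TCP at [0.151, 0.477, 0.405] pointing down, gripper open.
Joint ranges: [-170.91, 170.91], [-42.67, 98.43], [-65.05, 77.54], [-120.47, 116.71], [-90, 82.35], [-180, 180]. Speed limits (degrees/s): [108.29, 108.29, 136.94, 147.25, 180, 180].

INTERFACE

Orientations are given as [roll, pitch, yaw] about the fixed x, y, z axes, in that order (R = Rz(yaw) Ry(pitch) Rx(roll)).
In Python, from bench import env, eoat, sensors, vision, order gives the robot as it stands. The module is installed in compiled form; this text tells all that it offers. Calls block until the motion is done:
- env.goto(position, orientation): joint-space move of the TCP to a pose.
- env.movel(position, speed=0.15, ori=None): straight line of the TCP; ori=None keeps the orientation; speed is the mean speed in m/s.
- env.move_j(angles): joint-space move.
- eoat.move_gripper(opening, grip_force=None): finger opening in m; grip_force is the grip in N (None keeps the last); returns when the fingers have stopped.
- env.sleep(seconds).
- env.solve_ik(position, orientation): joint angles nearest the present ones, or None.
- sensors.get_state(): the state.
- vision.camera(name): name is "side" or "top" or "wrist"; returns a dict with "frame" (420x560x3 uint8, red, green, blue), "camera_matrix" (3x3 intrinsics, pixels), "cam_to_world" (4x4, takes a point from camera to world coordinates); the wrist camera has in their place "T_tool_cam" (4x4, takes a point from camera to tool coordinates, whose origin is the TCP and whose axes are the flange's). Camera axes: x right, y down, z forward; pixel columns grow to the right and rows downward; lengths in m; the calibration is good to about 2 mm. The wrist camera is an equidistant fisheye: a pixel r from the principal point sees the ray r / f radians off the axis. A picture is of the moment at which its call begins: read the wrist's pose just before it. There is no depth.
A pose or a line that the arm cannot do raises env.MotionError and nothing moves.
- order.sign_off(): hands the job in; it is judged then, once.
Trained networks look in a picture, given as the dict that the camera call returned (one of the last four; its "shot" number tells which), for a name from the list of things; names that differ only in an ending like _2 or _b are one class to them, and where a whole thing is asked for, a point or a joint stands for the part that bears it (a point fixed in the world has none). Each returns a list of dicts, best first, with "confidence" (0 to 1); they miss things now and then, are a little off and sometimes report something else, mostly with a low value. They report only what shows in the picture. A call takes as long as a camera call. They do not tell look-alikes from the thing itself.
- vision.cut_out(label, picture): "region" (420x560 bool, what is visible of it) and "centre" ([column, row] in pixels, amid what is visible of it).
The state is a dict: "clock": time; "joint_pos": joint angles; "dq": joint speeds; "joint_torque": joint torques, N m; "position": TCP position; "orientation": TCP orientation; "contact_force": force on the tool from outside, world axes, zero at the start; "wrist_torque": the same for the moment, N m; "opening": finger opening in m; "grasp_force": force on a finger pad.
Only numpy, scipy, OpenCV 4.12 (cv2) and the standard library are available. Lean on these libraries where they do the work, as an engineer would, in place of code of your own. Each camera call takes 0.05 s, during which the arm holds its last target. There are 200 camera calls.

TASK

Some scanner battery modules have dropped into the narrow gap between the two grey charger cabinets: fish them out by their handles with the red-handled hook rod (never reach in with the fingers). Lay every module there is, including the blue one if it is on the bench, in its own lane of the check nest, swing the red clamp over onto them and leave it clamped, hand away, for two full seconds, then swing it fully back. Finally stand all modules upright in the green tray, hang the hook rod back in its bracket, and leave the keypad, the scanner and the tape roll where they are.

Things in the scene. Friction and masses are not known exactly. Their poses are not given: they have to be found in the camera images.
- station: charging station, fixed: two grey cabinets 250 long (x), 130 mm high, a straight gap 50 mm wide between them. Origin on the bench, mid-gap; x along the gap away from the robot, y across. The gap (x -119 to +115 mm, bench as floor) is shut at its far end by a panel of full height, at its near end by a strip only 25 mm high. Cabinets span y +25 to +105 and -155 to -25 mm
- hook_rest (a point): where the middle of the hook rod's red grip is when the rod hangs in its steel bracket at the near end of the +y cabinet (station x -185, y +70, z 182 mm; axes as the station's). Bracket 8 mm thick, top at 145 mm, with a slot 16 mm wide (x) from station y +45 (closed) to +92 mm (open): the rod is lifted a little and leaves sideways to +y
- hook_grip (a point): middle of the hook rod's red grip, 30 (x) x 20 (y) x 55 mm high, rod upright (z up), 0.15 kg. Under it a black collar 40 x 40 mm, underside 37 mm below this point, rests on the bracket; then an 8 mm steel shaft; at the bottom a foot points to the rod's +x (= station +x when hung), centre line 148 mm below, ending 38 mm from the shaft's axis in a tip turned up to 136 mm below
- orange_mid (a point): centre (35 mm above the underside) of the orange battery module, 0.2 kg: block 80 (x) x 36 (y) x 30 mm high; across its middle stands a flat handle frame, 10 thick (x), 36 wide (y), top 70 mm above the underside: black legs 6 mm wide, orange top bar 12 mm high; the window under the bar is 24 wide (y), 30 to 58 mm above the underside. Same end to end. Starts upright in the gap, lengthwise. May be absent.
- yellow_mid (a point): centre (35 mm above the underside) of the yellow battery module, 0.2 kg: block 80 (x) x 36 (y) x 30 mm high; across its middle stands a flat handle frame, 10 thick (x), 36 wide (y), top 70 mm above the underside: black legs 6 mm wide, yellow top bar 12 mm high; the window under the bar is 24 wide (y), 30 to 58 mm above the underside. Same end to end. Starts upright in the gap, lengthwise. May be absent.
- blue_mid (a point): centre (35 mm above the underside) of the blue battery module, 0.2 kg: block 80 (x) x 36 (y) x 30 mm high; across its middle stands a flat handle frame, 10 thick (x), 36 wide (y), top 70 mm above the underside: black legs 6 mm wide, blue top bar 12 mm high; the window under the bar is 24 wide (y), 30 to 58 mm above the underside. Same end to end. Starts upright on the open bench. May be absent.
- nest: contact check nest, fixed: plate 18 mm thick with three lanes 88 long (x) x 44 mm wide (y), centred on x 0, y -50, 0, +50 mm, floors 18 mm above the bench, black ridges 6 mm wide and 6 mm high around them. Origin on the bench under the middle lane; x along the lanes away from the robot. A module lies lengthwise in a lane, handle up. Clamp axis: along y at x +75, z 55 mm
- clamp (a joint): angle of the red clamp: 0 when it lies level on modules in the nest (its bar presses 25 mm beyond the handles), grows as it swings up and away from the robot; stop at 2.2 rad (fully back) and at -0.06. It goes over centre at about 1.57: from there its own weight (0.4 kg) lets it fall slowly to either side.
- clamp_knob (a point): centre of the clamp's black barrel knob, 24 mm thick and 26 mm long along the clamp's axis (nest y); 130 mm from the axis, at nest y = -118 mm, so at angle a it is at nest x = 75 - 130 cos(a), z = 55 + 130 sin(a) mm. It can be pinched on its flat ends from above at any angle
- clamp_axis (a point): point on the clamp's axis level with the knob (nest x +75, y -118, z 55 mm); axes as the nest's
- tray: green open tray, fixed, outside 125 (x) x 175 (y) x 35 mm high, walls and floor 5 mm; origin under its centre. Three modules fit side by side lengthwise along x, 50 mm apart in y
- keypad: yellow keypad terminal 100 x 150 x 30 mm, loose, leave alone; origin under its centre
- scanner: orange handheld scanner 60 x 175 x 50 mm, loose, leave alone; origin under its centre
- tape: clear roll of tape, 100 mm across, 48 mm high, loose, leave alone; origin under its centre
Mind the look-alikes: they are no part of the job. There is more than one size of the tray; the one meant has the size given above.

How it is judged (in metres and radians):
On the way, in this order (a step that is already met when the one before it is completed fails the run):
1. every module that fell in the gap is out of it, clear of the charging station ((y of orange_mid in the frame of station above 0.12 m or x of orange_mid in the frame of station below -0.17 m or y of orange_mid in the frame of station below -0.17 m) and (y of yellow_mid in the frame of station above 0.12 m or x of yellow_mid in the frame of station below -0.17 m or y of yellow_mid in the frame of station below -0.17 m)), for 0.2 s.
2. all modules lie seated in nest lanes with the clamp down on them, hand away from the clamp's knob (over 50 mm), for two seconds (x of orange_mid in the frame of nest between -0.012 and 0.012 m and y of orange_mid in the frame of nest between -0.065 and 0.065 m and z of each of orange_mid, yellow_mid, blue_mid in the frame of nest below 0.058 m and angle between each of orange_mid, yellow_mid, blue_mid's own z axis and vertical below 0.1 rad and x of yellow_mid in the frame of nest between -0.012 and 0.012 m and y of yellow_mid in the frame of nest between -0.065 and 0.065 m and x of blue_mid in the frame of nest between -0.012 and 0.012 m and y of blue_mid in the frame of nest between -0.065 and 0.065 m and value of joint clamp below 0.06 rad and distance between the grasp point and clamp_knob above 0.05 m), for 1.8 s.
3. the clamp is swung fully back (over 1.9 rad) (value of joint clamp above 1.9 rad), for 0.2 s.
At the end, for the whole second after the job is handed in: All modules stand upright (within 0.12 rad) on the floor of the green tray, the clamp is swung back (over 1.9 rad), and the hook rod hangs in its bracket (grip within 12 mm of its resting place, within 0.1 rad of upright) (x of orange_mid in the frame of tray between -0.05 and 0.05 m and y of orange_mid in the frame of tray between -0.075 and 0.075 m and z of each of orange_mid, yellow_mid, blue_mid in the frame of tray below 0.047 m and angle between each of orange_mid, yellow_mid, blue_mid's own z axis and vertical below 0.12 rad and x of yellow_mid in the frame of tray between -0.05 and 0.05 m and y of yellow_mid in the frame of tray between -0.075 and 0.075 m and x of blue_mid in the frame of tray between -0.05 and 0.05 m and y of blue_mid in the frame of tray between -0.075 and 0.075 m and value of joint clamp above 1.9 rad and distance between hook_grip and hook_rest below 0.012 m and angle between hook_grip's own z axis and vertical below 0.1 rad); the robot touches nothing.
It fails at once if the orange module is touched by the fingers while it is down in the gap (contact force between the fingers and orange above 0.5 N and x of orange_mid in the frame of station between -0.12 and 0.12 m and y of orange_mid in the frame of station between -0.03 and 0.03 m and z of orange_mid in the frame of station below 0.1 m).
It fails at once if the yellow module is touched by the fingers while it is down in the gap (contact force between the fingers and yellow above 0.5 N and x of yellow_mid in the frame of station between -0.12 and 0.12 m and y of yellow_mid in the frame of station between -0.03 and 0.03 m and z of yellow_mid in the frame of station below 0.1 m).
It fails at once if the keypad is moved more than 30 mm (distance of keypad from where it was at the start of the episode above 0.03 m).
It fails at once if the scanner is moved more than 30 mm (distance of scanner from where it was at the start of the episode above 0.03 m).
It fails at once if the tape is moved more than 30 mm (distance of tape from where it was at the start of the episode above 0.03 m).
Of orange, yellow, blue only 2 to 3 are there at a start; the rules pass over those that are not, and their reading is None.
At some moment in a run one of orange, yellow, blue may be knocked a few centimetres aside while the robot is not near it.
It also fails if it takes over 210 s, if anything falls off the work surface, if the arm or the gripper's body presses on something with over 40 N, if the wrist force passes 120 N, or if a joint passes its speed limit or range.

## Working session

There is one attempt and no reset: what is moved stays moved. The work goes in short steps, each a Python script; the robot and the scene stay as the last script left them, time stands still between calls to the robot, and variables do not carry over. Pictures are saved under pics/ and viewed, at most 14 in all, crops included, and the job is handed in when it is done.

```bash
mkdir -p pics; ls; python3 - <<'E'
from bench import env, eoat, sensors, vision, order
import cv2,numpy as np
s=sensors.get_state();print(s, env.tcp_to_grasp)
ims=[]
for n in ["side","top","wrist"]:
    p=vision.camera(n);print(n,p["camera_matrix"].tolist(),np.round(p.get("cam_to_world",p.get("T_tool_cam")),4).tolist())
    cv2.imwrite(f"pics/a_{n}.png",p["frame"][:,:,::-1])
E
```

```text
pics
{'clock': 0.0, 'joint_pos': array([ 7.24215474e+01,  1.22247442e+01, -2.00899542e+00,  7.58302600e+01,
        1.43003321e-03,  8.99998120e+01]), 'dq': array([ 0.00607556,  0.07862533,  0.06137337, -0.01292179,  0.01903691,
       -0.00977533]), 'joint_torque': array([-2.59659137e-03, -6.86159205e+01,  4.87119985e+01,  1.77384226e-02,
       -1.76222011e-04,  1.11152610e-05]), 'position': array([0.15095867, 0.47651547, 0.40421133]), 'orientation': array([-1.79936000e+02, -1.43024227e-03,  1.62421734e+02]), 'contact_force': array([0.23204231, 0.14472147, 0.24561469]), 'wrist_torque': array([ 0.01258629,  0.00050903, -0.03477348]), 'grasp_force': 0.0, 'opening': 0.08544074700359597} 0.1547
side [[405.59666714312436, 0.0, 279.15393789927845], [0.0, 405.59666714312436, 211.07971731563444], [0.0, 0.0, 1.0]] [[0.9961, -0.0463, 0.0746, 0.4304], [-0.0878, -0.5164, 0.8518, -1.0694], [-0.001, -0.8551, -0.5185, 0.7718], [0.0, 0.0, 0.0, 1.0]]
top [[504.6601477274295, 0.0, 273.6413382887622], [0.0, 504.6601477274295, 207.3111264002265], [0.0, 0.0, 1.0]] [[0.0163, -0.9972, 0.073, 0.4411], [-0.9999, -0.016, 0.0038, -0.0383], [-0.0026, -0.0731, -0.9973, 1.3536], [0.0, 0.0, 0.0, 1.0]]
wrist [[325.19226210127806, 0.0, 282.7021022763433], [0.0, 325.19226210127806, 205.7217523880896], [0.0, 0.0, 1.0]] [[-0.0002, -0.9522, -0.3054, 0.0779], [1.0, -0.0004, 0.0006, -0.0003], [-0.0007, -0.3054, 0.9522, 0.0308], [0.0, 0.0, 0.0, 1.0]]
```

View pics/a_top.png

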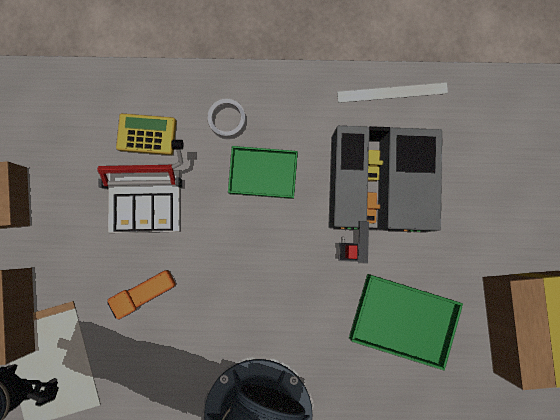

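View pics/a_side.png

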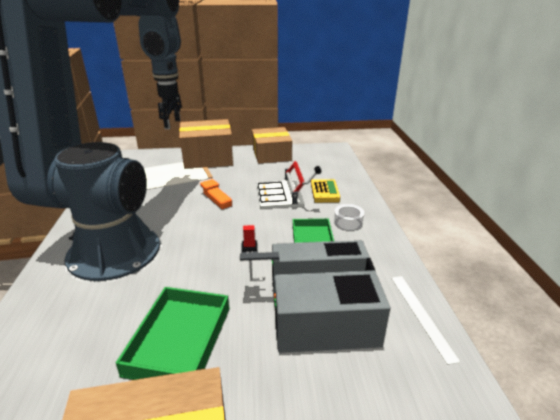

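The top view shows the green trays at (264,172) and (405,322). The first is about 0.18 x 0.13 m, which matches the tray described; the second is too large. The station is at (386,178) with yellow (374,165) and orange (372,208) in its gap, the hook is at (350,251) and the nest at (144,210) with its clamp back. No blue module shows so far. Next I'll fit the outlines.

```bash
cat > h.py <<'E'
from bench import env, eoat, sensors, vision, order
import cv2, numpy as np
from scipy.optimize import minimize
from scipy.spatial.transform import Rotation as R
def tool_T(s=None):
    s=s or sensors.get_state(); T=np.eye(4); T[:3,:3]=R.from_euler('xyz',s["orientation"],degrees=True).as_matrix(); T[:3,3]=s["position"]; return T
def snap(name,save=None):
    T=tool_T(); p=vision.camera(name); p["fish"]=name=="wrist"
    p["c2w"]=T@p["T_tool_cam"] if p["fish"] else p["cam_to_world"]
    if save: cv2.imwrite(f"pics/{save}.png",p["frame"][:,:,::-1])
    return p
def proj(p,X):
    X=np.atleast_2d(X); W=np.linalg.inv(p["c2w"]); c=X@W[:3,:3].T+W[:3,3]; K=p["camera_matrix"]
    rho=np.hypot(c[:,0],c[:,1]); 
    s=np.arctan2(rho,c[:,2])/np.maximum(rho,1e-9) if p["fish"] else 1/c[:,2]
    return np.c_[K[0,0]*c[:,0]*s+K[0,2],K[1,1]*c[:,1]*s+K[1,2]]
def ray(p,uv):
    K=p["camera_matrix"]; d=np.array([(uv[0]-K[0,2])/K[0,0],(uv[1]-K[1,2])/K[1,1]])
    if p["fish"]:
        t=np.hypot(*d); v=np.r_[d*np.sinc(t/np.pi),np.cos(t)]
    else: v=np.r_[d,1]
    return p["c2w"][:3,3],p["c2w"][:3,:3]@v
def onplane(p,uv,z):
    o,v=ray(p,uv); return (o+v*(z-o[2])/v[2])[:2]
def tri(pu):   # [(picture,uv),...] -> point nearest to the rays
    A=0;b=0
    for p,uv in pu:
        o,v=ray(p,uv); v=v/np.linalg.norm(v); M=np.eye(3)-np.outer(v,v); A=A+M; b=b+M@o
    return np.linalg.solve(A,b)
def box(x0,x1,y0,y1,z0,z1): return np.array([[x,y,z] for x in(x0,x1) for y in(y0,y1) for z in(z0,z1)])
def w(pose,pts):
    x,y,a=pose[:3]; c,s=np.cos(a),np.sin(a); P=np.atleast_2d(pts).astype(float); z=pose[3] if len(pose)>3 else 0
    return np.c_[x+c*P[:,0]-s*P[:,1],y+s*P[:,0]+c*P[:,1],P[:,2]+z]
def inv(pose,P):
    d=np.asarray(P)[:2]-np.asarray(pose)[:2]; c,s=np.cos(pose[2]),np.sin(pose[2]); return np.array([c*d[0]+s*d[1],-s*d[0]+c*d[1]])
STATION=[box(-.125,.125,.025,.105,0,.13),box(-.125,.125,-.155,-.025,0,.13)]
def sil(p,pose,boxes):
    m=np.zeros((420,560),np.uint8)
    for b in boxes:
        h=cv2.convexHull((proj(p,w(pose,b))*16).round().astype(np.int32)); cv2.fillConvexPoly(m,h,255,cv2.LINE_AA,4)
    return m/255.
def fit(views,x0,boxes):   # views: (picture, region)
    f=lambda q: sum(np.abs(sil(p,q*sc,boxes)-r).sum()/r.sum() for p,r in views)
    sc=np.array([.01,.01,.05]); q=np.array(x0)/sc
    for _ in range(2): 
        r=minimize(f,q,method='Nelder-Mead',options=dict(initial_simplex=np.vstack([q,q+np.eye(3)*1.0]),xatol=.01,fatol=1e-4)); q=r.x
    return q*sc,r.fun
def cut(p,l): 
    return vision.cut_out(l,p)
E
python3 - <<'E'
from h import *
p=snap("top")
for l in ["station","tray","nest","clamp","hook_grip","orange_mid","yellow_mid","blue_mid","keypad","scanner","tape"]:
    for d in cut(p,l)[:3]:
        reg=d["region"]; ys,xs=np.nonzero(reg); z={"nest":.02,"station":.13,"tray":.035}.get(l,0.03)
        print(l,round(d["confidence"],2),np.round(d["centre"]),reg.sum(),xs.min(),xs.max(),ys.min(),ys.max(),onplane(p,d["centre"],z).round(3))
        if d["confidence"]>.4 and l=="tray" or l=="station" : 
            B=STATION if l=="station" else [box(-.0625,.0625,-.0875,.0875,0,.035)]
            print("  fit",fit([(p,reg)],[*onplane(p,d["centre"],z),0.05],B))
E
```

```text
station 0.9 [389. 181.] 10780 329 441 126 262 [ 0.599 -0.314]
  fit (array([ 0.60834655, -0.28685536, -0.02223259]), np.float64(0.11399541634835754))
tray 0.63 [262. 170.] 3193 228 296 146 198 [ 0.635 -0.   ]
  fit (array([ 0.6322159 , -0.00127116, -0.05387848]), np.float64(0.05590046854946175))
tray 0.59 [407. 322.] 7075 349 462 276 370 [ 0.247 -0.381]
  fit (array([ 0.24713792, -0.37912433,  0.0209933 ]), np.float64(0.470161989884293))
nest 0.69 [146. 196.] 5110 98 182 140 232 [0.563 0.307]
nest 0.22 [149. 170.] 1156 97 182 140 185 [0.633 0.302]
clamp 0.97 [150. 168.] 1219 97 183 140 185 [0.637 0.296]
hook_grip 0.77 [346. 252.] 311 340 358 238 260 [ 0.423 -0.225]
orange_mid 0.85 [371. 207.] 264 367 378 193 222 [ 0.543 -0.289]
yellow_mid 0.9 [373. 164.] 369 368 382 150 181 [ 0.656 -0.294]
blue_mid 0.34 [146. 195.] 5253 97 182 140 232 [0.565 0.305]
keypad 0.59 [143. 136.] 2077 116 175 114 153 [0.724 0.317]
scanner 0.73 [140. 293.] 1420 108 175 270 318 [0.309 0.31 ]
tape 0.55 [224. 107.] 727 207 245 99 138 [0.803 0.102]
```

View pics/a_wrist.png

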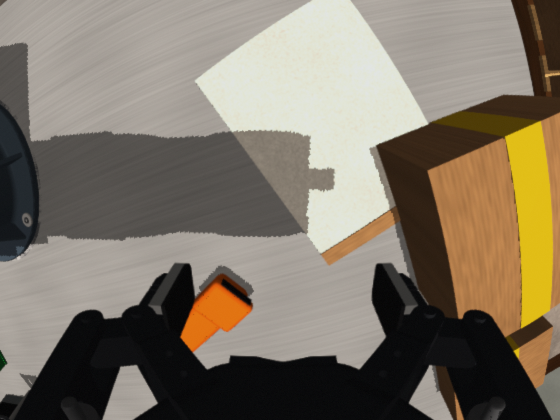

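The wrist view shows the scanner (orange, 215,310), a paper sheet and cartons. No blue module shows near the start pose. Next I'll take close views of the station, tray and nest.

```bash
cat > look.py <<'E'
from h import *
import pickle,sys
views={}
def go(x,y,z,yaw):
    env.goto([x,y,z],[180,0,yaw])
out={}
for k,(x,y,z,yaw) in dict(nest=(.5,.3,.42,0),tray=(.55,.03,.42,0),st1=(.50,-.26,.50,0),st2=(.40,-.26,.42,0)).items():
    try: go(x,y,z,yaw)
    except env.MotionError as e: print(k,e); continue
    p=snap("wrist","b_"+k); out[k]=p
    labs={"nest":["nest","clamp","blue_mid"],"tray":["tray","blue_mid"]}.get(k,["station","hook_grip","orange_mid","yellow_mid","blue_mid"])
    p["cuts"]={l:cut(p,l)[:2] for l in labs}
    for l in labs:
        for d in p["cuts"][l]: print(k,l,round(d["confidence"],2),np.round(d["centre"]),d["region"].sum(),onplane(p,d["centre"],0.03).round(3))
pickle.dump(out,open("v1.pkl","wb")); print(sensors.get_state()["clock"])
E
python3 look.py
python3 -c "
import cv2,numpy as np
I=[cv2.imread(f'pics/b_{k}.png') for k in ('nest','tray','st1','st2')]
cv2.imwrite('pics/m1.png',cv2.resize(np.vstack([np.hstack(I[:2]),np.hstack(I[2:])]),(800,600)))"
```

```text
nest nest 0.71 [271. 112.] 28097 [0.571 0.313]
nest clamp 0.75 [282.  63.] 8058 [0.624 0.301]
tray tray 0.91 [537. 323.] 2218 [ 0.286 -0.441]
tray tray 0.88 [310.  98.] 17597 [0.636 0.001]
tray blue_mid 0.17 [310. 100.] 17726 [0.634 0.002]
st1 station 0.64 [340.  99.] 40693 [ 0.588 -0.336]
st1 hook_grip 0.78 [234. 255.] 2022 [ 0.358 -0.187]
st1 hook_grip 0.53 [338.  99.] 40855 [ 0.588 -0.335]
st1 orange_mid 0.66 [297. 135.] 1654 [ 0.537 -0.28 ]
st1 yellow_mid 0.84 [305.  51.] 1610 [ 0.652 -0.289]
st1 blue_mid 0.62 [337.  97.] 40725 [ 0.59  -0.333]
st2 station 0.6 [345.  58.] 30485 [ 0.533 -0.328]
st2 hook_grip 0.64 [214. 179.] 3716 [ 0.396 -0.181]
st2 orange_mid 0.8 [303.  50.] 2358 [ 0.541 -0.282]
11.6
```

View pics/m1.png

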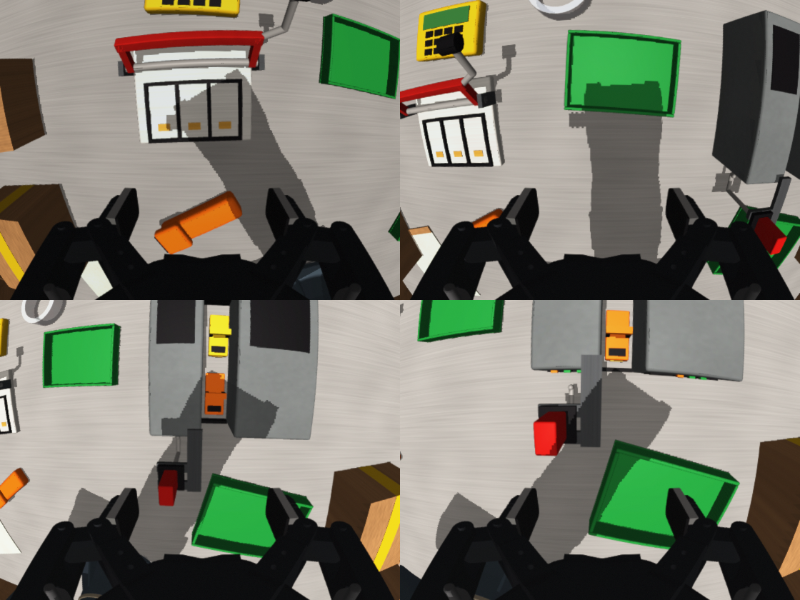

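The 2x2 sheet shows the nest with its clamp back, the small green tray, the station with yellow and orange upright in the gap, and the hook at the near end. No blue module is in any view. Next: outline fits.

```bash
cat > fit1.py <<'E'
from h import *
import pickle
V=pickle.load(open("v1.pkl","rb"))
top=snap("top"); 
top["cuts"]={l:cut(top,l)[:1] for l in ["nest","tray","station","hook_grip"]}
V["top"]=top; pickle.dump(V,open("v1.pkl","wb"))
g=lambda k,l,i=0:V[k]["cuts"][l][i]["region"]
print("tray",fit([(V["tray"],g("tray","tray",1))],[.632,-.001,-.05],[box(-.0625,.0625,-.0875,.0875,0,.035)]))
# station, bracket neighbourhood masked
def fitmask(ks,x0,B,masks,ign):
    sc=np.array([.01,.01,.05])
    def f(q):
        t=0
        for k,r in zip(ks,masks):
            ig=sil(V[k],x0,ign)>0; d=np.abs(sil(V[k],q*sc,B)-r); d[ig]=0
            t+=d.sum()/r.sum()
        return t
    q=np.array(x0)/sc
    for _ in range(2):
        r=minimize(f,q,method='Nelder-Mead',options=dict(initial_simplex=np.vstack([q,q+np.eye(3)]),xatol=.01,fatol=1e-4)); q=r.x
    return q*sc,r.fun
ign=[box(-.26,-.127,0,.13,.0,.22),box(-.122,.122,-.022,.022,0.,.125)]
for ks in (["st1"],["st2"],["st1","st2"]):
    print(ks,fitmask(ks,[.608,-.287,-.022],STATION,[g(k,"station") for k in ks],ign))
# red grip
G=[box(-.015,.015,-.01,.01,-.0275,.0275)]
ms=[]
for k in("st1","st2"):
    hsv=cv2.cvtColor(V[k]["frame"],cv2.COLOR_RGB2HSV); m=((hsv[...,0]<6)|(hsv[...,0]>174))&(hsv[...,1]>150)&(hsv[...,2]>60)
    n,lab,st,c=cv2.connectedComponentsWithStats(m.astype(np.uint8)); 
    h=g(k,"hook_grip"); best=max(range(1,n),key=lambda i:(h&(lab==i)).sum()); ms.append(lab==best); print(k,c[best],st[best])
print("grip tri",tri([(V[k],np.argwhere(m).mean(0)[::-1]) for k,m in zip(("st1","st2"),ms)]))
f=lambda q:sum(np.abs(sil(V[k],[q[0]*.01,q[1]*.01,q[2]*.05,q[3]*.01],G)-m).sum()/m.sum() for k,m in zip(("st1","st2"),ms))
q=np.array([42.,-22.,-.4,18.2]); r=minimize(f,q,method='Nelder-Mead',options=dict(initial_simplex=np.vstack([q,q+np.eye(4)]))); print("grip",r.x*[.01,.01,.05,.01],r.fun)
# module bars: colour masks
for k in("st1","st2"):
    for l in("orange_mid","yellow_mid"):
        for d in V[k]["cuts"].get(l,[])[:1]: 
            ys,xs=np.nonzero(d["region"]); print(k,l,xs.min(),xs.max(),ys.min(),ys.max())
print("nest-all",[ (k,V[k]["cuts"]["nest"][0]["region"].sum()) for k in ("nest","top")])
cr=V["st1"]["frame"][0:260,180:460,::-1]; cn=V["nest"]["frame"][0:260,140:420,::-1]
cv2.imwrite("pics/c1.png",cv2.resize(np.hstack([cr,cn]),None,fx=1.42,fy=1.42,interpolation=cv2.INTER_CUBIC))
E
python3 fit1.py
```

```text
tray (array([ 0.63393612, -0.00115865, -0.06339782]), np.float64(0.023323940020970595))
['st1'] (array([ 0.61145975, -0.28558013, -0.02572321]), np.float64(0.01883601891350008))
['st2'] (array([ 0.60969238, -0.28559959, -0.01775161]), np.float64(0.02650818306656761))
['st1', 'st2'] (array([ 0.60976527, -0.28540771, -0.01905459]), np.float64(0.047483627004224566))
st1 [234.72866128 263.15902965] [ 221  238   27   50 1113]
st2 [209.51796157 186.2940685 ] [ 187  156   46   62 2394]
grip tri [ 0.42630062 -0.21189142  0.1831554 ]
grip [ 0.42477758 -0.21115436 -0.06512404  0.17259399] 0.23743617274781478
st1 orange_mid 285 317 102 161
st1 yellow_mid 292 323 21 79
st2 orange_mid 287 325 14 86Traceback (most recent call last):
  File "fit1.py", line 40, in <module>
    print("nest-all",[ (k,V[k]["cuts"]["nest"][0]["region"].sum()) for k in ("nest","top")])
                          ~~~~~~~~~~~~~~~~~~~~^^^
IndexError: list index out of range
```

```bash
python3 - <<'E'
from h import *
import pickle
V=pickle.load(open("v1.pkl","rb")); p=V["nest"]
r=p["cuts"]["nest"][0]["region"]; fr=p["frame"]
m=(fr.max(2)<45)&cv2.erode(r.astype(np.uint8),np.ones((3,3))).astype(bool); m[:100]=0
n,lab,st,c=cv2.connectedComponentsWithStats(m.astype(np.uint8)); i=1+np.argmax(st[1:,4]); print(st[i],c[i])
m=lab==i
hull=cv2.convexHull(np.argwhere(m)[:,::-1].astype(np.int32)); hm=np.zeros((420,560),np.uint8); cv2.fillConvexPoly(hm,hull,1)
print("nest",fit([(p,hm)],[.56,.31,0.05],[box(-.05,.05,-.078,.078,.018,.024)]))
cr=V["st1"]["frame"][0:260,180:460,::-1]; cn=fr[60:320,140:420,::-1]
cv2.imwrite("pics/c1.png",cv2.resize(np.hstack([cr,cn]),None,fx=1.42,fy=1.42,interpolation=cv2.INTER_CUBIC))
E
```

```text
[ 202  111  137   88 2370] [275.20421941 156.12953586]
nest (array([0.52092934, 0.31361244, 0.03381235]), np.float64(0.0335849976481575))
```

View pics/c1.png

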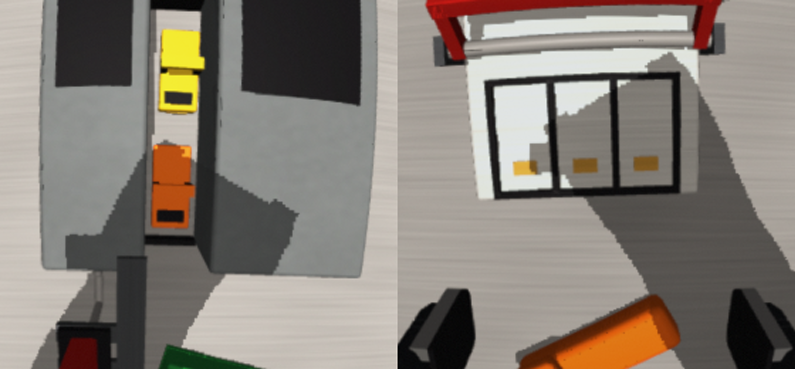

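The crop shows yellow's block at about (180,70) with its bar, and orange's at about (172,187), both lengthwise in the gap. In the nest view the three lanes are free. Next: fit the module positions in the gap.

```bash
cat >> h.py <<'E'
ST=np.array([.6105,-.2855,-.021]); TR=np.array([.6339,-.0012,-.0634]); NE=np.array([.5209,.3136,.0338])
MOD=[box(-.04,.04,-.018,.018,0,.03),box(-.005,.005,-.018,.018,.03,.07)]
def H(pose,xyz): return w(pose,xyz)[0]
E
python3 - <<'E'
from h import *
import pickle
V=pickle.load(open("v1.pkl","rb"))
for l,ks in (("orange_mid",["st1","st2"]),("yellow_mid",["st1"]),("orange_mid",["st1"]),("orange_mid",["st2"])):
    vs=[(V[k],V[k]["cuts"][l][0]["region"]) for k in ks]
    x0=[.55,-.284,-.02] if l[0]=="o" else [.65,-.286,-.02]
    q,e=fit(vs,x0,MOD); print(l,ks,q.round(4),e,"in station",inv(ST,q).round(4))
# reach checks
G=env.tcp_to_grasp
for n,P,yaw in (("grip",H(ST,[-.185,.07,.182]),-1),("deep",H(ST,[.04,0,.186]),-1),("deepup",H(ST,[.04,0,.36]),-1),("knobfar",H(NE,[.075-.13*np.cos(2.15),-.118,.055+.13*np.sin(2.15)]),2),
   ("knobtop",H(NE,[.075,-.118,.185]),2),("nest-",H(NE,[0,.05,.08]),92),("nest+",H(NE,[0,-.05,.08]),92),("nest--",H(NE,[0,.05,.08]),-88),("tray",H(TR,[0,.05,.2]),86)):
    print(n,P.round(3),None if (j:=env.solve_ik(P+[0,0,G],[180,0,yaw])) is None else np.round(j))
E
```

```text
orange_mid ['st1', 'st2'] [ 0.5424 -0.2832 -0.0389] 0.15571373220288995 in station [-0.0682  0.0009]
yellow_mid ['st1'] [ 0.6552 -0.2905 -0.0558] 0.10332237242723177 in station [ 0.0448 -0.004 ]
orange_mid ['st1'] [ 0.5422 -0.2828 -0.034 ] 0.05751238826848756 in station [-0.0683  0.0012]
orange_mid ['st2'] [ 0.5426 -0.2835 -0.0491] 0.09337258228142827 in station [-0.0679  0.0006]
grip [ 0.427 -0.212  0.182] [-26.  11. -14.  66.   0. 155.]
deep [ 0.65  -0.286  0.186] [-24.  40.  31.  81.   0. 157.]
deepup [ 0.65  -0.286  0.36 ] None
knobfar [0.671 0.201 0.164] [  17.   38.   26.   77.    0. -165.]
knobtop [0.6   0.198 0.185] [  18.   29.   13.   74.    0. -164.]
nest- [0.519 0.364 0.08 ] [ 35.  32.   3.  60.   0. 123.]
nest+ [0.523 0.264 0.08 ] [ 27.  27.  -6.  57.   0. 115.]
nest-- [0.519 0.364 0.08 ] [ 35.  32.   3.  60.   0. -57.]
tray [0.637 0.049 0.2  ] [ 4. 30. 16. 76.  0. 98.]
```

```bash
cat >> h.py <<'E'
G=env.tcp_to_grasp; YS=np.degrees(ST[2])
def ml(P,yaw,v=.2): env.movel((np.asarray(P)+[0,0,G]).tolist(),speed=v,ori=[180,0,yaw])
def sm(x,y,z,v=.2): ml(H(ST,[x,y,z]),YS,v)     # grasp point in station frame
def st(*t):
    s=sensors.get_state(); print(*t,"t",round(s["clock"],1),"F",s["contact_force"].round(1),"op",round(s["opening"],4),"gf",round(s["grasp_force"],1),"gp",(s["position"]-[0,0,G]).round(4))
E
python3 - <<'E'
from h import *
P=H(ST,[-.185,.07,.26]); env.goto((P+[0,0,G]).tolist(),[180,0,YS]); st("above")
p=snap("top"); 
sm(-.185,.07,.185,.12); eoat.move_gripper(.0,100); st("gripped")
sm(-.185,.07,.198,.1); st("lift"); sm(-.185,.15,.198,.15); st("out")
snap("side","d_side"); snap("wrist","d_wrist")
a=cv2.imread("pics/d_side.png")[150:360,180:420]; b=cv2.imread("pics/d_wrist.png")[150:420]
cv2.imwrite("pics/d.png",np.hstack([cv2.resize(a,(440,385)),cv2.resize(b,(360,385))]))
E
```

```text
above t 12.2 F [-0.1 -0.1  0.3] op 0.0851 gf 0.0 gp [ 0.4274 -0.2108  0.2599]
gripped t 13.6 F [-0.3  1.   5.5] op 0.019 gf 97.6 gp [ 0.4271 -0.2116  0.1853]
lift t 13.9 F [ 0.5  0.2 -2.2] op 0.0186 gf 97.6 gp [ 0.4272 -0.2117  0.1982]
out t 14.6 F [ 0.7  0.4 -1.2] op 0.019 gf 97.6 gp [ 0.4287 -0.1319  0.1979]
```

View pics/d.png

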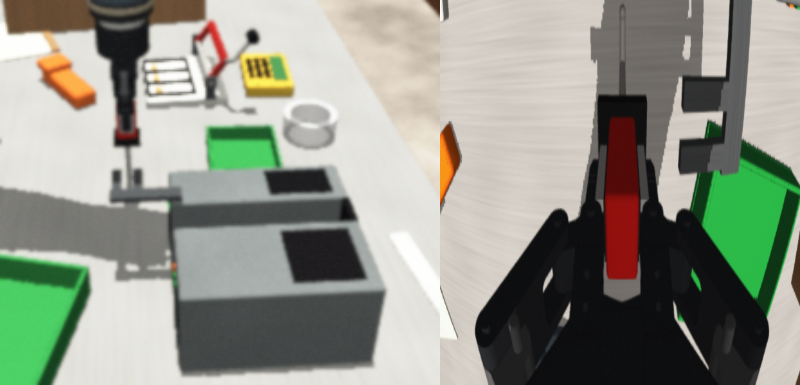

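The rod is held upright with its foot forward (wrist half: grip at 622,200, shaft straight ahead), and it has cleared the bracket prongs. Hooking orange now.

```bash
python3 - <<'E'
from h import *
sm(-.185,.15,.33,.25); sm(-.119,.001,.33,.25); st()
p=snap("wrist")
for l in("orange_mid","yellow_mid"):
    for d in cut(p,l)[:1]: print(l,d["confidence"],d["centre"],onplane(p,d["centre"],.03),inv(ST,onplane(p,d["centre"],.05)))
sm(-.119,.001,.190,.15); st("down")
sm(-.085,.001,.190,.08); st("in")
sm(-.085,.001,.225,.05); st("lift")
p=snap("wrist","e")
E
```

```text
t 16.2 F [ 0.6  0.6 -1.1] op 0.0189 gf 97.6 gp [ 0.4913 -0.2816  0.3293]
orange_mid 0.74 [320.4, 98.3] [ 0.57714612 -0.33146147] [-0.03276502 -0.04439949]
yellow_mid 0.69 [284.8, 39.3] [ 0.65539204 -0.28740932] [ 0.04088488 -0.00087332]
down t 17.4 F [ 0.9 -0.6 -1. ] op 0.0194 gf 97.6 gp [ 0.4918 -0.282   0.191 ]
in t 18.0 F [-1.   0.6 -1.9] op 0.0191 gf 97.6 gp [ 0.5255 -0.2827  0.19  ]
lift t 18.8 F [-0.5 -0.1 -3.2] op 0.0191 gf 98.3 gp [ 0.5255 -0.2827  0.2247]
```

View pics/e.png

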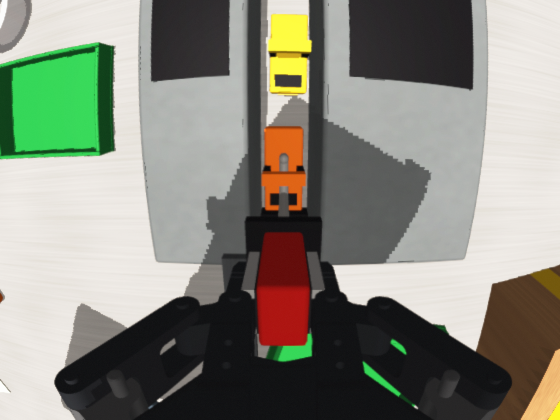

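The picture shows the tip (284,158) up beyond orange's bar, and the load has risen by 2 N, so orange is hooked. Carrying it out and setting it down, then fetching yellow.

```bash
cat > out.py <<'E'
from h import *
def carry(xs,ys,dest):
    sm(xs,ys,.275,.12); sm(-.25,ys,.275,.15); st("pulled"); sm(-.25,ys,.365,.2)
    P=np.array(dest)                                  # shaft position world
    ml([P[0],P[1],.365],YS,.25); st("over"); ml([P[0],P[1],.215],YS,.15); ml([P[0],P[1],.192],YS,.04); st("down")
    b=np.array([np.cos(ST[2]),np.sin(ST[2])])*.055
    ml([P[0]-b[0],P[1]-b[1],.192],YS,.1); st("back"); ml([P[0]-b[0],P[1]-b[1],.33],YS,.25); st("up")
E
python3 - <<'E'
from out import *
carry(-.085,.001,(.40,-.04))
p=snap("wrist","f"); 
for l in("orange_mid",):
    for d in cut(p,l)[:1]: print(l,d["confidence"],d["centre"],onplane(p,d["centre"],.03))
E
```

```text
pulled t 20.7 F [ 0.2 -0.7 -3.8] op 0.0189 gf 98.3 gp [ 0.3611 -0.2793  0.2749]
over t 22.4 F [ 0.5 -1.  -2.5] op 0.0189 gf 98.5 gp [ 0.3998 -0.0405  0.3647]
down t 24.3 F [ 0.7 -0.5 -1.1] op 0.019 gf 98.5 gp [ 0.4    -0.04    0.1921]
back t 25.0 F [ 0.6  0.3 -1.6] op 0.0191 gf 98.5 gp [ 0.3454 -0.0389  0.1922]
up t 25.7 F [-0.4 -0.5 -2.6] op 0.0191 gf 98.5 gp [ 0.3453 -0.0389  0.3289]
orange_mid 0.94 [279.1, 109.8] [ 0.41668632 -0.03571842]
```

View pics/f.png

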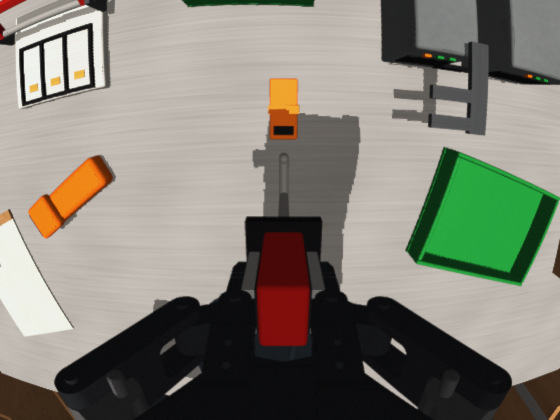

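Orange stands upright at (284,108) in the picture, free of the hook. Now yellow.

```bash
python3 - <<'E'
from out import *
ml([.35,-.15,.37],YS,.3); sm(-.10,0,.37,.3); sm(-.03,0,.34,.2)
p=snap("wrist","g"); x=.045;y=-.003
for d in cut(p,"yellow_mid")[:1]:
    q,e=fit([(p,d["region"])],[.655,-.289,-.03],MOD); print(d["confidence"],q,e,inv(ST,q))
    if e<.3: x,y=inv(ST,q)
y=float(np.clip(y,-.005,.005)); print(x,y)
sm(x-.051,y,.34); sm(x-.051,y,.190,.15); st("down")
sm(x-.017,y,.190,.08); st("in"); sm(x-.017,y,.225,.05); st("lift")
p=snap("wrist","g2")
E
```

```text
0.82 [ 0.65639303 -0.2907409  -0.05376843] 0.07992564175428625 [ 0.04599296 -0.00427606]
0.04599296495938607 -0.004276062926008877
down t 29.4 F [ 0.1  0.  -2.1] op 0.0187 gf 98.5 gp [ 0.6054 -0.2898  0.1912]
in t 30.0 F [-0.6  0.4 -1.9] op 0.0193 gf 98.5 gp [ 0.6393 -0.2904  0.1901]
lift t 30.9 F [ 0.6  0.5 -3.9] op 0.0187 gf 98.3 gp [ 0.6394 -0.2904  0.2246]
```

View pics/g2.png

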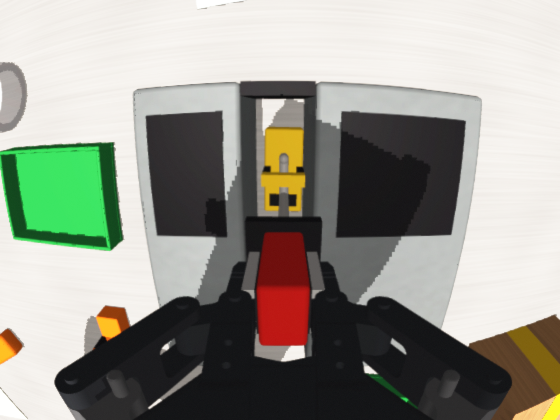

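Yellow is hooked: the tip (284,157) is past its bar and the load is up 2 N. Setting it down, then hanging the rod back.

```bash
python3 - <<'E'
from out import *
carry(.029,-.0043,(.40,.09))
sm(-.185,.17,.33,.3); sm(-.185,.15,.198,.2); st("pre"); sm(-.185,.07,.198,.12); st("in"); sm(-.185,.07,.1855,.05); st("low")
eoat.move_gripper(.085); sm(-.185,.07,.30,.2); st("rel")
env.goto([.36,.03,.42],[180,0,0])
p=snap("wrist","h"); t=snap("top"); s=snap("side","hs")
for l in("orange_mid","yellow_mid"):
    rs=[(q,cut(q,l)[:1]) for q in (p,t)]
    for q,d in rs:
        if d: d=d[0]; print(l,round(d["confidence"],2),fit([(q,d["region"])],[*onplane(q,d["centre"],.035),-.02],MOD))
h=cut(s,"hook_grip")[:1]; print([(d["confidence"],d["centre"]) for d in h],proj(s,H(ST,[-.185,.07,.182])))
def red(q):
    hsv=cv2.cvtColor(q["frame"],cv2.COLOR_RGB2HSV); m=((hsv[...,0]<6)|(hsv[...,0]>174))&(hsv[...,1]>150)&(hsv[...,2]>60); u=proj(q,H(ST,[-.185,.07,.182]))[0]
    yx=np.argwhere(m); k=np.hypot(*(yx-u[::-1]).T)<25; return yx[k].mean(0)[::-1]
print("grip tri",tri([(s,red(s)),(t,red(t))]),H(ST,[-.185,.07,.182]))
cv2.imwrite("pics/h2.png",np.hstack([cv2.resize(p["frame"][:300,:,::-1],(480,257)),cv2.resize(s["frame"][180:320,200:374,::-1],(320,257))]))
E
```

```text
pulled t 33.5 F [-0.9  0.2 -3.1] op 0.0189 gf 98.3 gp [ 0.3609 -0.2846  0.2748]Traceback (most recent call last):
  File "<stdin>", line 2, in <module>
  File "out.py", line 5, in carry
    ml([P[0],P[1],.365],YS,.25); st("over"); ml([P[0],P[1],.215],YS,.15); ml([P[0],P[1],.192],YS,.04); st("down")
    ~~^^^^^^^^^^^^^^^^^^^^^^^^^
  File "h.py", line 54, in ml
    def ml(P,yaw,v=.2): env.movel((np.asarray(P)+[0,0,G]).tolist(),speed=v,ori=[180,0,yaw])
                        ~~~~~~~~~^^^^^^^^^^^^^^^^^^^^^^^^^^^^^^^^^^^^^^^^^^^^^^^^^^^^^^^^^^
bench.MotionError: the arm cannot follow that straight line within its joint ranges
```

```bash
python3 - <<'E'
from out import *
sd=np.array([.40,.065]); yaw=15; b=np.array([np.cos(np.radians(yaw)),np.sin(np.radians(yaw))])*.055
env.goto([*sd,.365+G],[180,0,yaw]); st("over"); ml([*sd,.215],yaw,.15); ml([*sd,.192],yaw,.04); st("down")
ml([*(sd-b),.192],yaw,.1); st("back"); ml([*(sd-b),.33],yaw,.25)
P=H(ST,[-.185,.17,.33]); env.goto((P+[0,0,G]).tolist(),[180,0,YS]); sm(-.185,.15,.198,.2); st("pre"); sm(-.185,.07,.198,.12); st("in"); sm(-.185,.07,.1855,.05); st("low")
eoat.move_gripper(.085); sm(-.185,.07,.30,.2); st("rel")
env.goto([.36,.03,.42],[180,0,0])
p=snap("wrist","h"); t=snap("top"); s=snap("side","hs")
for l in("orange_mid","yellow_mid"):
    rs=[(q,cut(q,l)[:1]) for q in (p,t)]
    for q,d in rs:
        if d: d=d[0]; print(l,round(d["confidence"],2),fit([(q,d["region"])],[*onplane(q,d["centre"],.035),-.02],MOD))
def red(q):
    hsv=cv2.cvtColor(q["frame"],cv2.COLOR_RGB2HSV); m=((hsv[...,0]<6)|(hsv[...,0]>174))&(hsv[...,1]>150)&(hsv[...,2]>60); u=proj(q,H(ST,[-.185,.07,.182]))[0]
    yx=np.argwhere(m); k=np.hypot(*(yx-u[::-1]).T)<25; return yx[k].mean(0)[::-1]
print("grip tri",tri([(s,red(s)),(t,red(t))]),H(ST,[-.185,.07,.182]))
cv2.imwrite("pics/h2.png",np.hstack([cv2.resize(p["frame"][:300,:,::-1],(480,257)),cv2.resize(s["frame"][180:320,200:374,::-1],(320,257))]))
E
```

```text
over t 35.4 F [ 0.3 -1.  -3.2] op 0.0188 gf 98.7 gp [0.4002 0.0644 0.3647]
down t 37.3 F [-0.4  0.4 -0.7] op 0.019 gf 98.8 gp [0.4    0.065  0.1921]
back t 38.0 F [ 0.7  0.1 -1.5] op 0.0189 gf 98.8 gp [0.3472 0.0508 0.1922]
pre t 40.3 F [-0.5  0.1 -0.9] op 0.0192 gf 98.9 gp [ 0.4289 -0.1312  0.199 ]
in t 41.1 F [-0.3  0.6 -1.4] op 0.0189 gf 98.9 gp [ 0.427  -0.2113  0.1981]
low t 41.5 F [0.7 0.2 3. ] op 0.0188 gf 99.4 gp [ 0.4271 -0.2112  0.1853]
rel t 42.9 F [-0.8  0.4  0.2] op 0.085 gf 0.0 gp [ 0.427  -0.2116  0.299 ]
orange_mid 0.94 (array([ 0.40681072, -0.01429379, -0.02943504]), np.float64(0.07762662068084562))
orange_mid 0.71 (array([ 0.40764052, -0.01657484,  0.04975485]), np.float64(0.6533306925463788))
yellow_mid 0.89 (array([0.41694793, 0.06868606, 0.24420446]), np.float64(0.0654012403683518))
yellow_mid 0.62 (array([0.41775471, 0.06837283, 0.19744614]), np.float64(0.6514831573655103))
grip tri [ 0.42671913 -0.21609027  0.1823929 ] [ 0.42701068 -0.21163072  0.182     ]
```

View pics/h2.png

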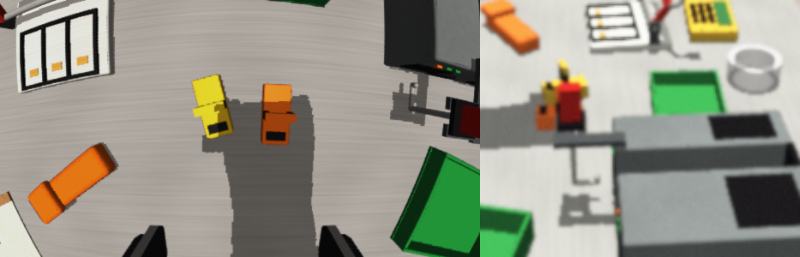

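Yellow (212,107) and orange (278,113) stand upright and the rod hangs in its bracket (570,105). Orange has been knocked about 2 cm and I've measured it again. I'll check the nest from a second place, then place both modules.

```bash
cat > nestlook.py <<'E'
from h import *
def nestfit(p,x0):
    u=proj(p,w(x0,[[0,0,.024]]))[0]; fr=p["frame"]; roi=sil(p,x0,[box(-.06,.06,-.088,.088,.015,.03)])>0
    m=(fr.max(2)<45)&roi
    n,lab,s,c=cv2.connectedComponentsWithStats(m.astype(np.uint8)); i=1+np.argmax(s[1:,4])
    hull=cv2.convexHull(np.argwhere(lab==i)[:,::-1].astype(np.int32)); hm=np.zeros((420,560),np.uint8); cv2.fillConvexPoly(hm,hull,1)
    return fit([(p,hm)],x0,[box(-.05,.05,-.078,.078,.018,.024)])
E
python3 - <<'E'
from nestlook import *
env.goto([.50,.36,.42],[180,0,92]); p=snap("wrist","i"); print(nestfit(p,NE))
env.goto([.47,.30,.40],[180,0,2]); p=snap("wrist","i2"); print(nestfit(p,NE)); st()
a=[cv2.imread(f"pics/{n}.png")[:300] for n in("i","i2")]; cv2.imwrite("pics/i3.png",cv2.resize(np.hstack(a),(800,214)))
E
```

```text
(array([0.52056021, 0.31269534, 0.03216656]), np.float64(0.03516106511644997))
(array([0.52137679, 0.31350752, 0.02919968]), np.float64(0.030247276107302917))
t 56.3 F [ 0.4 -0.4  1.1] op 0.0855 gf 0.0 gp [0.47   0.3    0.2453]
```

View pics/i3.png

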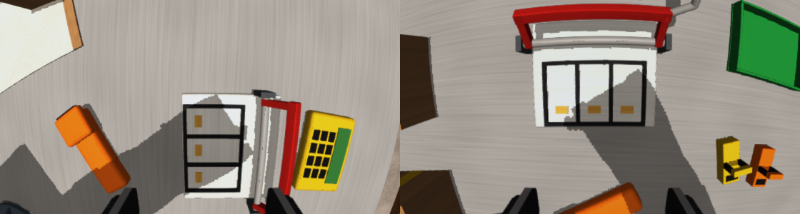

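Both views put the nest at the same place within 1 mm, with all lanes free. Now picking and placing.

```bash
cat >> h.py <<'E'
NE=np.array([.5210,.3132,.0317])
def gt(P,yaw): env.goto((np.asarray(P)+[0,0,G]).tolist(),[180,0,yaw])
def pick(q,z=0.):   # q: module pose world, z: height of underside
    yaw=np.degrees(q[2])+90; gt([q[0],q[1],.17+z],yaw); eoat.move_gripper(.06)
    ml([q[0],q[1],.057+z],yaw,.12); eoat.move_gripper(0,40); st("pick"); ml([q[0],q[1],.19+z],yaw,.25); st("lifted")
def place(q,z=0.):
    yaw=np.degrees(q[2])+90; gt([q[0],q[1],.19+z],yaw); ml([q[0],q[1],.08+z],yaw,.2); ml([q[0],q[1],.0585+z],yaw,.04); st("placed")
    eoat.move_gripper(.05); ml([q[0],q[1],.17+z],yaw,.25)
def lane(y): return np.r_[w(NE,[[0,y,0]])[0,:2],NE[2]]
def tr(y): return np.r_[w(TR,[[0,y,0]])[0,:2],TR[2]]
E
python3 - <<'E'
from h import *
pick([.417,.0685,.235]); place(lane(.05),.018); st()
gt([.40,.06,.25],90); p=snap("wrist","j")
q=np.array([.4068,-.0143,-.03])
for d in cut(p,"orange_mid")[:1]: q,e=fit([(p,d["region"])],q,MOD); print(d["confidence"],q,e)
pick(q); place(lane(-.05),.018); st()
E
```

```text
pick t 61.7 F [-1.9  0.5  4.9] op 0.0097 gf 39.2 gp [0.4171 0.0685 0.0572]
lifted t 62.4 F [-0.2  0.7 -2.3] op 0.0092 gf 39.0 gp [0.4167 0.0684 0.1889]
placed t 64.9 F [-0.7 -0.7 -2.2] op 0.0097 gf 39.0 gp [0.5195 0.3632 0.0765]
t 66.0 F [-0.1 -0.6 -0.8] op 0.0502 gf 0.0 gp [0.5194 0.3632 0.1883]
0.96 [ 0.40637819 -0.01500024 -0.00289977] 0.10855389336401995
pick t 69.7 F [-1.5  0.4  6.5] op 0.0096 gf 39.0 gp [ 0.4065 -0.015   0.0573]
lifted t 70.4 F [ 0.2  0.6 -3. ] op 0.0095 gf 38.9 gp [ 0.4061 -0.015   0.1889]
placed t 73.0 F [ 0.2  0.7 -1.5] op 0.0093 gf 38.9 gp [0.5226 0.2633 0.0765]
t 74.0 F [-0.3 -1.   0.3] op 0.0501 gf 0.0 gp [0.5226 0.2632 0.1883]
```

Next I'll look at the nest and the knob from beside them.

```bash
python3 - <<'E'
from h import *
gt([.47,.22,.245],2); p=snap("wrist","k"); s=snap("side"); t=snap("top")
for l in("orange_mid","yellow_mid"):
    for d in cut(p,l)[:1]:
        q,e=fit([(p,d["region"])],[*lane(.05 if l[0]=="y" else -.05)],[b+[0,0,.018] for b in MOD]); print(l,d["confidence"],q,e,"nest",inv(NE,q))
a=2.2; k=H(NE,[.075-.13*np.cos(a),-.118,.055+.13*np.sin(a)]); print("knob exp",k,[proj(x,k)[0].round(1) for x in(p,s,t)])
us=[]
for q in (p,t,s):
    u=proj(q,k)[0].astype(int); r=12 if not q["fish"] else 40
    x0,y0=max(u[0]-r,0),max(u[1]-r,0); c=q["frame"][y0:u[1]+r,x0:u[0]+r].max(2)<45
    if c.any(): m=np.argwhere(c).mean(0)[::-1]+[x0,y0]; us.append((q,m)); print(m,c.sum())
print(tri(us[:2]),tri(us))
print(inv(NE,tri(us)))
a=p["frame"][:300,:,::-1]; b=t["frame"][110:250,80:220,::-1]
cv2.imwrite("pics/k2.png",np.hstack([cv2.resize(a,(500,268)),cv2.resize(b,(268,268))]))
E
```

```text
orange_mid 0.86 [0.52269489 0.26423133 0.04862528] 0.06578595402124814 nest [ 0.000142   -0.04899779]
yellow_mid 0.85 [0.51992521 0.36400077 0.02407941] 0.06095352462048847 nest [0.00053587 0.05080931]
knob exp [0.676169   0.20006119 0.16010453] [array([323. , -71.6]), array([317.5, 169.9]), array([177. , 144.2])]
[333.11645227 342.49695328] 4431
[176.96 144.05] 100
[317.4  169.95] 20
[0.61078705 0.19230579 0.41445668] [0.61292411 0.17261694 0.27308953]
[ 0.08742219 -0.14342593]
```

View pics/k2.png

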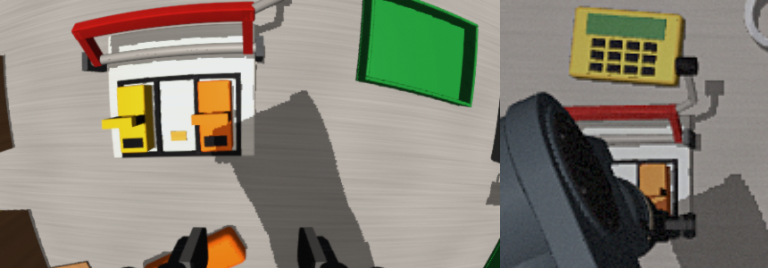

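Both modules are seated in the outer lanes: yellow at nest (0.5, 51) mm and orange at (0, -49) mm. The knob is where predicted for 2.2 rad, in both the top view (177,144) and the side view (317,170). Swinging the clamp over.

```bash
cat >> h.py <<'E'
YN=np.degrees(NE[2])
def kn(a,up=0): return H(NE,[.075-.13*np.cos(a),-.118,.055+.13*np.sin(a)+up])
def swing(a0,a1,n=10):
    for a in np.linspace(a0,a1,n+1)[1:]: ml(kn(a),YN,.1)
E
python3 - <<'E'
from h import *
ml([.55,.2,.30],YN,.3); ml(kn(2.2,.08),YN,.25); eoat.move_gripper(.055); ml(kn(2.2),YN,.12); eoat.move_gripper(0,25); st("knob")
swing(2.2,.02,11); st("down")
eoat.move_gripper(.055); ml(kn(.02,.14),YN,.2); st("released")
t=snap("side"); p=snap("wrist","l")
cv2.imwrite("pics/l2.png",np.hstack([cv2.resize(p["frame"][:300,:,::-1],(500,268)),cv2.resize(t["frame"][140:240,220:360,::-1],(300,268))]))
E
```

```text
knob t 80.9 F [0.3 5.8 4.2] op 0.0257 gf 28.7 gp [0.6763 0.2008 0.1612]
down t 85.4 F [-0.6  5.5 -2.6] op 0.0258 gf 37.9 gp [0.4697 0.1938 0.0574]
released t 86.6 F [-0.6  0.7 -1. ] op 0.0549 gf 0.0 gp [0.4695 0.1934 0.1966]
```

View pics/l2.png

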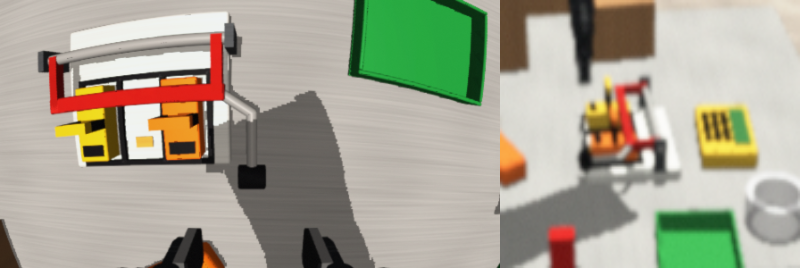

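The clamp lies down on both modules (red bar at 135,98; knob at 252,176). I'll check its angle from the knob pixel, wait, then swing it back.

```bash
python3 - <<'E'
from h import *
p=snap("wrist"); s=snap("side")
us=[]
for q,r in((p,35),(s,9)):
    u=proj(q,kn(0))[0]; x0,y0=(u-r).astype(int); c=q["frame"][y0:y0+2*r,x0:x0+2*r].max(2)<40
    m=np.argwhere(c).mean(0)[::-1]+[x0,y0]; us.append((q,m)); print(m,"pred",[proj(q,kn(a))[0].round(1).tolist() for a in(0,.1,.2)])
print("tri",tri(us),kn(0)); env.sleep(2.6); st()
E
```

```text
[281.86640726 197.87808042] pred [[282.0, 197.3], [282.0, 201.1], [282.0, 203.6]]
[259.64 199.2 ] pred [[259.3, 199.6], [259.4, 196.4], [259.8, 193.2]]
tri [0.47040528 0.19353637 0.05675084] [0.46976761 0.19351608 0.055     ]
t 89.4 F [ 0.1 -0.4  1. ] op 0.0548 gf 0.0 gp [0.4698 0.1935 0.1976]
```

```bash
python3 - <<'E'
from h import *
ml(kn(0),YN,.15); eoat.move_gripper(0,25); st("knob")
swing(0,2.18,11); st("back"); eoat.move_gripper(.055); ml(kn(2.18,.09),YN,.2); st("rel")
gt([.47,.24,.245],2); p=snap("wrist","n"); t=snap("side")
k=kn(2.2); u=proj(t,k)[0]; x0,y0=(u-9).astype(int); c=t["frame"][y0:y0+18,x0:x0+18].max(2)<40; print("knob",np.argwhere(c).mean(0)[::-1]+[x0,y0],u,proj(t,kn(1.9))[0])
for l in("yellow_mid","orange_mid"):
    for d in cut(p,l)[:1]:
        q,e=fit([(p,d["region"])],[*lane(.05 if l[0]=="y" else -.05)],[b+[0,0,.018] for b in MOD]); print(l,d["confidence"],q,e,"nest",inv(NE,q))
E
```

```text
knob t 90.9 F [-1.4  2.2  4.7] op 0.0252 gf 28.1 gp [0.47   0.1938 0.0557]
back t 95.4 F [2.8 8.7 3.9] op 0.0257 gf 30.1 gp [0.6747 0.2008 0.1609]
rel t 96.4 F [ 0.6  0.8 -1.1] op 0.0549 gf 0.0 gp [0.6742 0.2    0.2513]
knob [317.47368421 169.84210526] [317.50260872 169.87953276] [307.95827274 165.70351519]
yellow_mid 0.9 [0.51924679 0.36407152 0.03926983] 0.07060517511540253 nest [-0.00013997  0.05090153]
orange_mid 0.86 [0.52307551 0.26351051 0.0534959 ] 0.12472474138170118 nest [ 0.00049958 -0.04973031]
```

```bash
python3 - <<'E'
from h import *
pick(lane(-.05),.018); place(tr(-.045),.005)
pick(lane(.0505),.018); place(tr(.045),.005); st()
gt([.50,.03,.29],0); p=snap("wrist","o"); t=snap("top"); s=snap("side")
for l in("yellow_mid","orange_mid"):
    for d in cut(p,l)[:1]:
        q,e=fit([(p,d["region"])],[*tr(.045 if l[0]=="y" else -.045)],[b+[0,0,.005] for b in MOD]); print(l,d["confidence"],q,e,"tray",inv(TR,q))
def red(q):
    hsv=cv2.cvtColor(q["frame"],cv2.COLOR_RGB2HSV); m=((hsv[...,0]<6)|(hsv[...,0]>174))&(hsv[...,1]>150)&(hsv[...,2]>60); u=proj(q,H(ST,[-.185,.07,.182]))[0]
    yx=np.argwhere(m); k=np.hypot(*(yx-u[::-1]).T)<25; return yx[k].mean(0)[::-1]
print("grip tri",tri([(s,red(s)),(t,red(t))]),H(ST,[-.185,.07,.182]))
a=p["frame"][:300,:,::-1]; b=s["frame"][150:350,200:400,::-1]
cv2.imwrite("pics/o2.png",np.hstack([cv2.resize(a,(500,268)),cv2.resize(b,(268,268))]))
E
```

```text
pick t 103.1 F [-1.3 -0.1  5.1] op 0.0094 gf 39.3 gp [0.5227 0.2633 0.0753]
lifted t 103.8 F [-0.  -0.2 -2.7] op 0.0092 gf 38.9 gp [0.5224 0.2631 0.2065]
placed t 106.5 F [-0.3  0.1 -1.5] op 0.0094 gf 38.9 gp [ 0.6311 -0.0461  0.0635]
pick t 110.9 F [-2.4 -0.6  4.8] op 0.0092 gf 39.2 gp [0.5194 0.3637 0.0753]
lifted t 111.6 F [-0.2 -0.6 -2.6] op 0.0094 gf 39.0 gp [0.5193 0.3636 0.2064]
placed t 114.3 F [ 0.6 -0.  -1.2] op 0.0093 gf 39.0 gp [0.6368 0.0437 0.0635]
t 115.4 F [-0.2 -0.1  0.3] op 0.0498 gf 0.0 gp [0.6368 0.0437 0.1753]
yellow_mid 0.58 [ 0.63650148  0.04402258 -0.04937828] 0.13779315647827756 tray [-0.00026894  0.04529654]
orange_mid 0.69 [ 0.63037186 -0.04533253 -0.08306393] 0.07859372515544844 tray [-0.00072492 -0.0442674 ]
grip tri [ 0.42731044 -0.21548484  0.18072005] [ 0.42701068 -0.21163072  0.182     ]
```

View pics/o2.png

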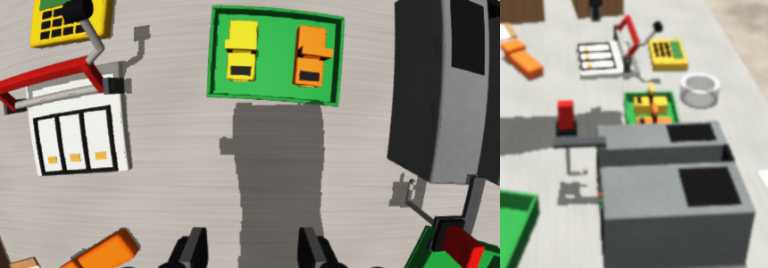

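Both modules stand upright in the tray (241,52 and 314,57), the clamp is back, and the rod hangs upright about 4 mm from its resting place. Handing in.

```bash
python3 -c "
from h import *
env.sleep(.5); print(order.sign_off()); st()"
```

```text
the job is handed in; nothing more can be done
None
the job is handed in; nothing more can be done
```

I handed the job in at about 116 s; no verdict came back. My last look showed orange and yellow upright in the green tray, the clamp fully back after about 3 s down on both modules, and the hook rod in its bracket; I found no blue module on the bench.

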